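# Draw the spout bottle out of the packed carrier

## Robot

A 6-joint arm with a two-finger parallel gripper is mounted at the origin on the work surface; the furniture and walls round the work are solid. World frame = base frame: x ahead of the robot, y to its left, z up, the work surface at z = 0. Lengths are in m, angles in rad, forces in N, time in s.
With the tool pointing down it reaches from about 0.35 to 0.85 m from the base axis. Payload 8.1 kg.
Tool frame: the origin (TCP) lies on the mounting face of the last link; the fingertips stand 186 mm ahead of it and the grasp point (between the pads) lies 167 mm ahead of it; z points along the fingers, y is the line along which they close (so a half turn about z gives the same grasp; the last joint's range is limited). The gripper opens to 93 mm and grips with 3 to 60 N. Pads are 15 mm wide; open, the fingers measure 128 mm over their backs; the gripper's body (75 mm by 188 mm) begins 65 mm behind the grasp point.
Start: joints at [1.257, 0.13, 1.488, -0, 1.523, -0.085], TCP at [0.136, 0.584, 0.405] pointing down, gripper open.
Joint ranges: [-2.96, 2.96], [-0.89, 2.26], [0.02, 2.5], [-1.34, 4.48], [0, 2.73], [-2.66, 2.66]. Speed limits (rad/s): [2.39, 2.39, 2.79, 3.14, 3.14, 3.14].

## Interface

Orientations are given as a rotation vector (axis times angle).
In Python, from plant import * gives the robot as it stands. The module is installed in compiled form; this text tells all that it offers.
- The arm moves only by the tool arm_command, never from a script. Its argument "increments" is a list of rows, each a list of 6 numbers: the shift along the tool's x, y, z in units of 0.2 m (1.0 is 0.2 m), then the turn, a rotation vector about the tool's x, y, z in units of pi rad (1.0 is pi rad). A call has exactly 5 rows; each row is the pose to reach, as a shift and turn from the pose commanded when the call began, along the tool's axes at that moment, turning the shorter way round; what a row does not reach only later rows make up. A row lasts 1/8 s, in which the tool goes at most 62.5 mm and 10.7 degrees, less where a joint would pass 70% of its speed; a pose out of reach is approached as far as the arm can. A call with a number of a shift or a turn outside -1 to 1 is refused whole. A call with a gripper value outside its range is refused whole. "fingers" is the closure, from -1 (fully open) to 1 (shut), set as the call begins (left out, the last holds). The fingers move at their own pace and stop on an object; "force" is the grip in N (left out, the last holds). Time passes only in rows, so rows that repeat a pose let the fingers close, or fill a call up. It gives the time, the measured TCP pose, the force, the opening and the grip force at its end, in the units of the state.
- read_state(): the state, without advancing time (a new reading comes with each control period).
- read_camera(name): name is "scene" or "top" or "wrist"; returns a dict with "image" (420x560x3 uint8, red, green, blue), "fx", "fy", "cx", "cy" (pixels), "T" (4x4, takes a point from camera to world coordinates). Camera axes: x right, y down, z forward; pixel columns grow to the right and rows downward; lengths in m; the calibration is good to about 2 mm. A picture is of the moment at which its call begins. There is no depth.
- close_job(): hands the job in; it is judged then, once.
The state is a dict: "t": time; "q": joint angles; "dq": joint speeds; "joint_torque": joint torques, N m; "tool_pos": TCP position; "orientation": TCP orientation; "force": force on the tool from outside, world axes, zero at the start; "wrist_torque": the same for the moment, N m; "opening": finger opening in m; "gripper_force": force on a finger pad.
Only numpy, scipy, OpenCV 4.12 (cv2) and the standard library are available. Lean on these libraries where they do the work, as an engineer would, in place of code of your own. Each camera call takes 0.05 s, during which the arm holds its last target. There are 200 camera calls.

## Task

Fold the carrier's carrying handle all the way down to either side so that it is out of the way, then draw the one bottle with the dispensing spout straight up out of the tightly packed carrier and, keeping it upright, stand it in the empty clear tub. The other bottles must stay standing in the carrier, the handle stays folded, and nothing else on the bench is disturbed.

Things in the scene. Friction and masses are not known exactly. Their poses are not given: they have to be found in the camera images.
- spout_bottle: the one bottle with a tapering dispensing spout on its cap: white plastic, body 60 mm diameter to 79 mm height, shoulder to 93, black cap 34 mm diameter from 100 to 130 mm, white spout tapering 25 to 8 mm up to 154 mm; 0.20-0.39 kg. In the crate's middle place or the next towards its +x wall. 27 mm gap to the next caps in the rows, more diagonally. Origin: centre of underside, z up it
- bottle_1: white plastic 250 ml bottle with a paper label band and a flat black ribbed screw cap, one of eight alike; same body, cap and sizes as the spout bottle but without the spout, top of cap 130 mm; 0.28 kg. It stays in the crate. Origin: centre of its underside, z up along the bottle
- bottle_2: white plastic 250 ml bottle with a paper label band and a flat black ribbed screw cap, one of eight alike; same body, cap and sizes as the spout bottle but without the spout, top of cap 130 mm; 0.28 kg. It stays in the crate. Origin: centre of its underside, z up along the bottle
- bottle_3: white plastic 250 ml bottle with a paper label band and a flat black ribbed screw cap, one of eight alike; same body, cap and sizes as the spout bottle but without the spout, top of cap 130 mm; 0.28 kg. It stays in the crate. Origin: centre of its underside, z up along the bottle
- bottle_4: white plastic 250 ml bottle with a paper label band and a flat black ribbed screw cap, one of eight alike; same body, cap and sizes as the spout bottle but without the spout, top of cap 130 mm; 0.28 kg. It stays in the crate. Origin: centre of its underside, z up along the bottle
- bottle_5: white plastic 250 ml bottle with a paper label band and a flat black ribbed screw cap, one of eight alike; same body, cap and sizes as the spout bottle but without the spout, top of cap 130 mm; 0.28 kg. It stays in the crate. Origin: centre of its underside, z up along the bottle
- bottle_6: white plastic 250 ml bottle with a paper label band and a flat black ribbed screw cap, one of eight alike; same body, cap and sizes as the spout bottle but without the spout, top of cap 130 mm; 0.28 kg. It stays in the crate. Origin: centre of its underside, z up along the bottle
- bottle_7: white plastic 250 ml bottle with a paper label band and a flat black ribbed screw cap, one of eight alike; same body, cap and sizes as the spout bottle but without the spout, top of cap 130 mm; 0.28 kg. It stays in the crate. Origin: centre of its underside, z up along the bottle
- bottle_8: white plastic 250 ml bottle with a paper label band and a flat black ribbed screw cap, one of eight alike; same body, cap and sizes as the spout bottle but without the spout, top of cap 130 mm; 0.28 kg. It stays in the crate. Origin: centre of its underside, z up along the bottle
- crate: open square plywood bottle carrier, fixed; outside 198 x 198 mm, walls 8 mm thick and 75 mm high, inner floor 12 mm above the bench. Nine bottles fill it, 3 by 3, 60.8 mm apart along its x and y, under 1 mm play; caps end 142 mm, the spout 166 mm above the bench. Origin: centre of its underside on the bench, x and y square to its walls, z up
- handle (a joint): crate's swinging U handle, 8 mm steel rod: arms outside its -x and +x walls turn about the crate's x axis 66 mm above the bench; the bar runs along crate x, 130 mm from that axis. 0 rad = straight up, positive leans to the crate's -y side; -1.45 and +1.45 = fully folded on studs, bar 82 mm above the bench and 30 mm outside the wall. Stiff (0.2 N m): stays where left
- handle_grip (a point): middle of the handle's black round grip, 16 mm diameter, 100 mm long, along the crate's x axis
- tub: empty clear plastic tub, loose, outside 119 x 174 mm, 46 mm high, inside 104 x 160 mm, floor 2 mm thick; 0.15 kg. Origin: centre of its underside, x along its short side, y along its long side
- mug: white mug, 80 mm diameter, 93 mm high, a bystander. Origin: centre of its underside
- tape: roll of black tape lying flat, 70 mm diameter, 19 mm high, a bystander. Origin: centre of its underside
- reel: solder reel standing on its flange, 62 mm diameter, 32 mm high, a bystander. Origin: centre of its underside
Things that resemble listed ones, but are neither listed nor needed, are in the scene too. What is shaped like the spout_bottle but blue or turquoise is not meant. What is shaped like the bottle_7 but blue or orange is not meant.

How it is judged:
On the way, in this order (a step that is already met when the one before it is completed fails the run):
1. the carrying handle is folded down to one side (beyond 1.15 rad) ((value of joint handle above 1.15 rad or value of joint handle below -1.15 rad)), for 0.2 s.
2. the spout bottle is drawn clear of the crate, its underside above the other bottles' shoulders (z of spout_bottle in the frame of crate above 0.1 m), for 0.1 s.
At the end, for the whole second after the job is handed in: The spout bottle stands at rest on the floor of the level tub, upright within 0.1 rad, within 35 mm of its middle across and 60 mm along; the handle is folded beyond 1.15 rad; the eight other bottles are upright within 0.1 rad and at most 10 mm above the crate's floor (z of spout_bottle in the frame of tub between -0.003 and 0.012 m and x of spout_bottle in the frame of tub between -0.035 and 0.035 m and y of spout_bottle in the frame of tub between -0.06 and 0.06 m and angle between each of spout_bottle, bottle_1, bottle_2, bottle_3, bottle_4, bottle_5, bottle_6, bottle_7, bottle_8's own z axis and vertical below 0.1 rad and linear speed of spout_bottle below 0.02 m/s and angle between tub's own z axis and vertical below 0.08 rad and (value of joint handle above 1.15 rad or value of joint handle below -1.15 rad) and z of each of bottle_1, bottle_2, bottle_3, bottle_4, bottle_5, bottle_6, bottle_7, bottle_8 in the frame of crate below 0.022 m); the robot touches nothing.
It fails at once if the spout bottle is tipped more than 30 degrees (angle between spout_bottle's own z axis and vertical above 0.52 rad).
It fails at once if another bottle is drawn up more than 40 mm (z of any of bottle_1, bottle_2, bottle_3, bottle_4, bottle_5, bottle_6, bottle_7, bottle_8 in the frame of crate above 0.052 m).
It fails at once if a bystander (mug, tape roll or solder reel) is shifted more than 30 mm (distance of any of mug, tape, reel from where it was at the start of the episode above 0.03 m).
It also fails if it takes over 58 s, if anything falls off the work surface, if the arm or the gripper's body presses on something with over 40 N, if the wrist force passes 120 N, or if a joint passes its speed limit or range.

## Working session

There is one attempt and no reset: what is moved stays moved. The work goes in short steps, Python scripts to look and compute and a tool call to move; the robot and the scene stay as the last step left them, time stands still between calls to the robot, and variables do not carry over. Pictures are saved under pics/ and viewed, at most 10 in all, crops included, and the job is handed in when it is done.

Besides the shell and the picture viewer there is one more tool, called after ">>>" in YAML: its name, and indented under it one key for each argument. arm_command: Moves the arm, as the interface text tells. Shifts and turns lie within -1 to 1; 1 stands for 0.2 m of shift or pi rad of turn. Its arguments: {"type":"object","properties":{"increments":{"type":"array","items":{"type":"array","items":{"type":"number","minimum":-1,"maximum":1}}},"fingers":{"type":"number"},"force":{"type":"number"}},"required":["increments"]}

```bash
mkdir -p pics
cat > h.py <<'E'
from plant import *
import numpy as np, cv2
from scipy.spatial.transform import Rotation as R
def ray(c,u,v,z):
    d=c["T"][:3,:3]@np.array([(u-c["cx"])/c["fx"],(v-c["cy"])/c["fy"],1.]); o=c["T"][:3,3]
    return o+d*(z-o[2])/d[2]
def proj(c,p):
    q=np.linalg.inv(c["T"])@np.append(p,1); return [c["fx"]*q[0]/q[2]+c["cx"],c["fy"]*q[1]/q[2]+c["cy"]]
def save(c,n): cv2.imwrite("pics/"+n,c["image"][:,:,::-1])
E
python3 - <<'E'
from h import *
for n in("top","scene"):
    c=read_camera(n); save(c,n+"0.png"); print(n,c["T"].round(3).tolist(),c["fx"],c["cx"],c["cy"])
s=read_state();print(s)
E
```

```text
top [[-0.006, -0.988, 0.156, 0.33], [-1.0, 0.007, 0.01, -0.018], [-0.011, -0.156, -0.988, 1.491], [0.0, 0.0, 0.0, 1.0]] 509.1859763209543 285.0410857468869 213.8870285754189
scene [[-0.652, 0.592, -0.473, 1.197], [0.758, 0.512, -0.405, 0.554], [0.002, -0.622, -0.783, 1.228], [0.0, 0.0, 0.0, 1.0]] 479.5362776486596 275.80295871641806 211.5486570373676
{'t': 0.1, 'q': array([ 1.25660865e+00,  1.31096775e-01,  1.48912704e+00,  4.10702325e-06,
        1.52300559e+00, -8.53959353e-02]), 'dq': array([-1.33875566e-03, -1.24240717e-03, -3.98765881e-03, -2.09179146e-03,
        2.02367566e-03,  4.69842838e-05]), 'joint_torque': array([ 1.01176316e-03, -5.61338496e+01, -4.93094516e+01,  7.70221814e-02,
        2.91367929e-02, -9.28476675e-05]), 'tool_pos': array([0.1359955 , 0.58418538, 0.40380925]), 'orientation': array([-3.58564558e-01, -3.12073122e+00,  2.51831473e-03]), 'force': array([-0.13903205, -0.62890077,  0.29062479]), 'wrist_torque': array([-0.00778238,  0.02525729,  0.01049716]), 'gripper_force': 0.0, 'opening': 0.09336468656207833}
```

View pics/top0.png

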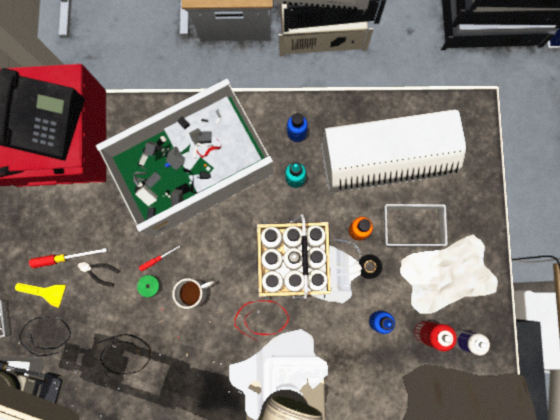

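View pics/scene0.png

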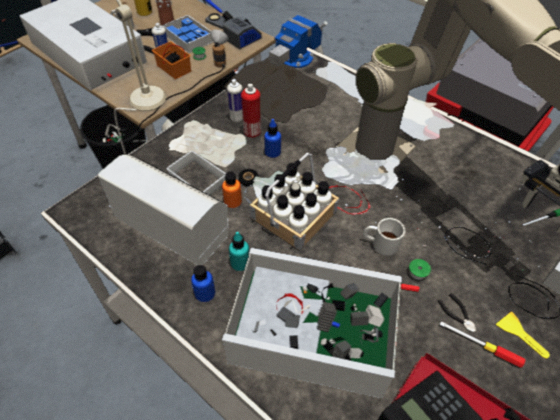

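Top view: crate near (293,259), with the handle bar near u=305. The tub is at (415,225), mug (190,292), tape (370,266) and reel (148,286). The orange, blue and turquoise bottles are lookalikes. I'll enlarge the crate to confirm which bottle has the spout.

Run:
```python
from h import *
a=cv2.imread("pics/top0.png")[210:310,245:345]; b=cv2.imread("pics/scene0.png")[145:245,245:345]
f=lambda x:cv2.resize(x,(400,400),interpolation=cv2.INTER_CUBIC)
cv2.imwrite("pics/crop0.png",np.hstack([f(a),f(b)]))
c=read_camera("top")
print("tub",[ray(c,u,v,.046).round(3).tolist() for u,v in((387,205),(445,205),(446,246),(387,244))])
hsv=cv2.cvtColor(c["image"],cv2.COLOR_RGB2HSV)
m=cv2.inRange(hsv,(10,70,110),(30,255,255)); m[:215]=0;m[305:]=0;m[:,:250]=0;m[:,335:]=0
p=np.argwhere(m)[:,::-1].astype(np.float32); r=cv2.minAreaRect(p); print(len(p),r)
B=cv2.boxPoints(r); w=np.array([ray(c,u,v,.075) for u,v in B]); print(w.round(4), w.mean(0))
```

```text
tub [[0.581, -0.297, 0.046], [0.58, -0.463, 0.046], [0.462, -0.459, 0.046], [0.469, -0.292, 0.046]]
1046 ((293.31915283203125, 260.26702880859375), (75.77631378173828, 72.4023666381836), 88.56790161132812)
[[ 0.527   0.0777  0.075 ]
 [ 0.5307 -0.1256  0.075 ]
 [ 0.3208 -0.1269  0.075 ]
 [ 0.317   0.0718  0.075 ]] [ 0.42387309 -0.02575582  0.075     ]
```

View pics/crop0.png

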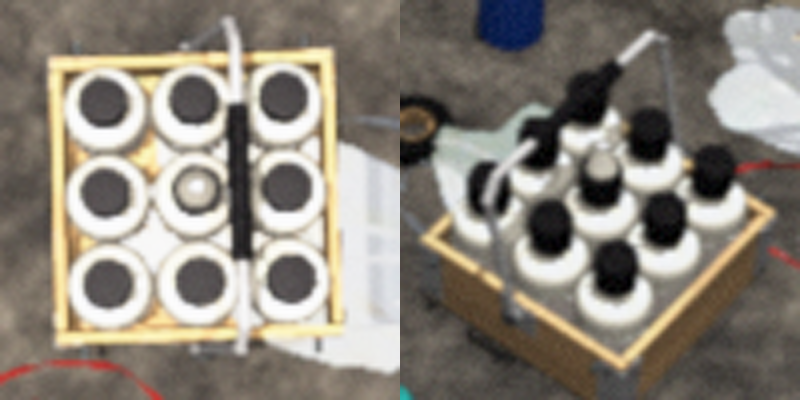

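The candidates are the centre bottle at top (294,257), which carries a white tapering spout on its black cap, and the eight plain flat black caps around it. The crop confirms that the centre one is the spout bottle. The handle leans to the right (world −y), with the grip at top (304.5,255) and scene (289,170.5).

Run:
```python
from h import *
c=read_camera("top"); s=read_camera("scene")
def tri(a,b):
    A=[];B=[]
    P=[]
    for cam,(u,v) in((c,a),(s,b)):
        d=cam["T"][:3,:3]@np.array([(u-cam["cx"])/cam["fx"],(v-cam["cy"])/cam["fy"],1.]);d/=np.linalg.norm(d)
        M=np.eye(3)-np.outer(d,d);A.append(M);B.append(M@cam["T"][:3,3])
    return np.linalg.solve(sum(A),sum(B))
k=[[(104,101),(192,97),(286,94)],[(105,191),None,(288,186)],[(108,283),(200,281),(293,278)]]
X=[];Y=[]
for i in range(3):
  for j in range(3):
    if k[i][j]:
      u,v=k[i][j]; w=ray(c,245+u/4-.4,210+v/4-.4,.142); X.append([1,j-1,i-1]);Y.append(w[:2])
sol=np.linalg.lstsq(np.array(X,float),np.array(Y),rcond=None)[0]
print("center",sol[0],"right step",sol[1],np.linalg.norm(sol[1]),"down step",sol[2],np.linalg.norm(sol[2]))
print("yaws",np.degrees(np.arctan2(sol[1][0],-sol[1][1])),np.degrees(np.arctan2(-sol[2][1],-sol[2][0])))
print("spout", ray(c,245+197/4-.4,210+187/4-.4,.166))
print("grip",tri((304.2,254.6),(288.9,170.1)))
print("tape",ray(c,370,266,.019),"orange",ray(c,361,228,.12),"mug",ray(c,187,291,.093))
st=read_state();print(R.from_rotvec(st["orientation"]).as_matrix().round(3))
# white box top edges: front left/right corner estimate
print("box",ray(c,327,140,.12),ray(c,465,180,.0),"boxtri",tri((458,112),(105,165)))
```

```text
center [ 0.42769251 -0.02690801] right step [ 0.0014945  -0.06067486] 0.0606932629545351 down step [-0.06062503 -0.00159632] 0.060646045641451055
yaws 1.4109806722137013 1.5083056345862078
spout [ 0.42685838 -0.02677793  0.166     ]
grip [ 0.42896902 -0.05286042  0.19480155]
tape [ 0.4084998  -0.24650539  0.019     ] orange [ 0.50585309 -0.20969661  0.12      ] mug [0.33981488 0.26423759 0.093     ]
[[-0.974  0.227 -0.   ]
 [ 0.227  0.974 -0.001]
 [ 0.    -0.001 -1.   ]]
box [ 0.75375249 -0.12215141  0.12      ] [ 0.66349143 -0.5405595   0.        ] boxtri [ 0.78803796 -0.44887693  0.23129183]
```

```bash
cat >> h.py <<'E'
def inc(targets, yaw=None, p0=None, R0=None):
    """targets: fingertip world xyz (TCP = tip + .186 up); yaw deg of tool y axis; returns rows"""
    s=read_state(); p0=s["tool_pos"] if p0 is None else np.array(p0); R0=R.from_rotvec(s["orientation"]).as_matrix() if R0 is None else R0
    for t in targets:
        y=np.degrees(np.arctan2(R0[1,1],R0[0,1])) if (yaw is None) else yaw
        a=np.radians(y); Y=np.array([np.cos(a),np.sin(a),0]); Z=np.array([0,0,-1.]); Rt=np.c_[np.cross(Y,Z),Y,Z]
        d=R0.T@(np.array(t)+[0,0,.186]-p0)/.2; r=R.from_matrix(R0.T@Rt).as_rotvec()/np.pi
        print(np.r_[d,r].round(3).tolist())
    return Rt
E
python3 - <<'E'
from h import *
inc([(.24,.39,.225)]); inc([(.345,.195,.225)]); inc([(.45,-.005,.225)]);
E
```

```text
[-0.727, -0.828, -0.033, -0.0, -0.0, -0.0]
[-1.459, -1.659, -0.032, -0.0, -0.0, -0.0]
[-2.197, -2.514, -0.032, -0.0, -0.0, -0.0]
```

>>> arm_command:
  increments:
    - [-0.15,-0.17,-0.01,0,0,0]
    - [-0.33,-0.38,-0.02,0,0,0]
    - [-0.54,-0.61,-0.03,0,0,0]
    - [-0.73,-0.83,-0.03,0,0,0]
    - [-0.73,-0.83,-0.03,0,0,0]
  fingers: 1
  force: 20

```text
t: 0.88
tool_pos: [0.2421, 0.387, 0.4108]
orientation: [0.365, 3.119, -0.0]
force: [-0.6, 0.4, -0.3]
opening: 0.0472
gripper_force: 0.0
```

>>> arm_command:
  increments:
    - [-0.18,-0.21,0,0,0,0]
    - [-0.37,-0.42,0,0,0,0]
    - [-0.55,-0.63,0,0,0,0]
    - [-0.73,-0.83,0,0,0,0]
    - [-0.73,-0.83,0,0,0,0]

```text
t: 1.5
tool_pos: [0.3465, 0.1927, 0.4109]
orientation: [0.367, 3.119, -0.0]
force: [-0.2, 0.6, -0.1]
opening: 0.0011
gripper_force: 0.0
```

Run:
```python
from h import *
s=read_state();print(s["t"],s["tool_pos"],s["opening"])
inc([(.45,-.003,.225)],46.5)
```

```text
1.5 [0.34650245 0.19274675 0.41091584] 0.0010521866121522656
[-0.73, -0.832, 0.0, 0.0, 0.0, 0.167]
```

>>> arm_command:
  increments:
    - [-0.18,-0.21,0,0,0,0.04]
    - [-0.37,-0.42,0,0,0,0.08]
    - [-0.55,-0.63,0,0,0,0.125]
    - [-0.73,-0.83,0,0,0,0.167]
    - [-0.73,-0.83,0,0,0,0.167]

```text
t: 2.12
tool_pos: [0.451, -0.0012, 0.4104]
orientation: [-1.162, -2.918, 0.0]
force: [-0.5, 0.6, 0.6]
opening: 0.0004
gripper_force: 0.0
```

Run:
```python
from h import *
s=read_state();print(s["t"],s["tool_pos"])
print("A");inc([(.45,-.005,.178)],46.5)
p0=np.array([.45,-.005,.178+.186])
a=np.radians(46.5); Y=np.array([np.cos(a),np.sin(a),0]); Z=np.array([0,0,-1.]); R0=np.c_[np.cross(Y,Z),Y,Z]
print("B");inc([(.45,-.03,.178),(.45,-.05,.175),(.45,-.07,.170),(.45,-.09,.162),(.45,-.11,.152)],46.5,p0,R0)
p0=np.array([.45,-.11,.152+.186])
print("C");inc([(.45,-.128,.150),(.45,-.138,.145),(.45,-.145,.130),(.45,-.15,.110),(.45,-.153,.096)],46.5,p0,R0)
```

```text
2.125 [ 0.45098928 -0.00121646  0.4104296 ]
A
[-0.009, -0.017, 0.232, -0.0, -0.0, 0.0]
B
[-0.086, -0.091, 0.0, 0.0, 0.0, 0.0]
[-0.155, -0.163, 0.015, 0.0, 0.0, 0.0]
[-0.224, -0.236, 0.04, 0.0, 0.0, 0.0]
[-0.293, -0.308, 0.08, 0.0, 0.0, 0.0]
[-0.361, -0.381, 0.13, 0.0, 0.0, 0.0]
C
[-0.062, -0.065, 0.01, 0.0, 0.0, 0.0]
[-0.096, -0.102, 0.035, 0.0, 0.0, 0.0]
[-0.12, -0.127, 0.11, 0.0, 0.0, 0.0]
[-0.138, -0.145, 0.21, 0.0, 0.0, 0.0]
[-0.148, -0.156, 0.28, 0.0, 0.0, 0.0]
```

>>> arm_command:
  increments:
    - [-0.01,-0.02,0.1,0,0,0]
    - [-0.01,-0.02,0.23,0,0,0]
    - [-0.01,-0.02,0.23,0,0,0]
    - [-0.05,-0.06,0.23,0,0,0]
    - [-0.095,-0.11,0.23,0,0,0]

```text
t: 2.75
tool_pos: [0.4488, -0.0293, 0.3659]
orientation: [1.153, 2.92, 0.001]
force: [1.3, 3.6, -0.8]
opening: 0.0003
gripper_force: 1.9
```

>>> arm_command:
  increments:
    - [-0.035,-0.035,0.008,0,0,0]
    - [-0.07,-0.073,0.016,0,0,0]
    - [-0.14,-0.145,0.04,0,0,0]
    - [-0.21,-0.217,0.08,0,0,0]
    - [-0.275,-0.29,0.13,0,0,0]

```text
t: 3.38
tool_pos: [0.4489, -0.1102, 0.3387]
orientation: [1.156, 2.921, 0.0]
force: [0.0, 0.4, -0.7]
opening: 0.0004
gripper_force: 0.3
```

>>> arm_command:
  increments:
    - [-0.06,-0.065,0.01,0,0,0]
    - [-0.096,-0.1,0.035,0,0,0]
    - [-0.12,-0.125,0.11,0,0,0]
    - [-0.138,-0.145,0.21,0,0,0]
    - [-0.148,-0.155,0.28,0,0,0]

```text
t: 4.0
tool_pos: [0.449, -0.1518, 0.2811]
orientation: [-1.155, -2.92, -0.0]
force: [-0.6, -0.3, -0.4]
opening: 0.0007
gripper_force: 0.0
```

Run:
```python
from h import *
c=read_camera("scene"); print(read_state()["tool_pos"])
cv2.imwrite("pics/s1.png",cv2.resize(c["image"][90:290,190:400,::-1],None,fx=3,fy=3)[:600])
```

```text
[ 0.44839042 -0.15160163  0.27933113]
```

View pics/s1.png

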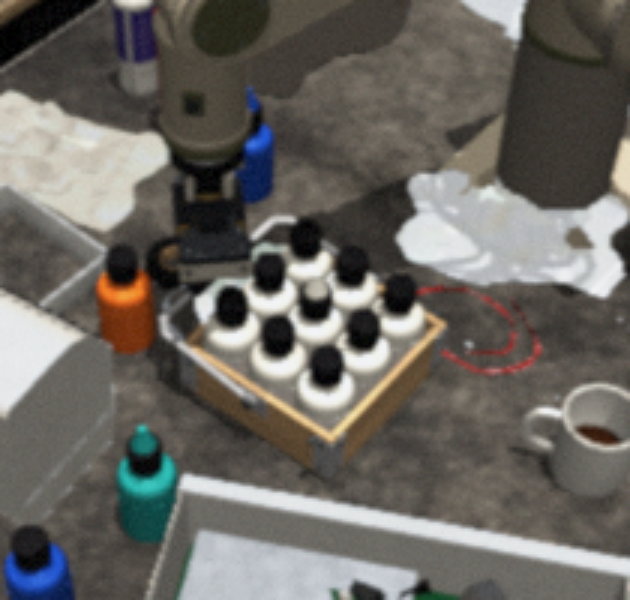

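Handle is folded: the arm runs from hinge (250,395) out to (170,310) beyond the crate wall, and all nine bottles are standing. Next I raise the tool and move over the spout bottle.

Run:
```python
from h import *
inc([(.446,-.151,.19),(.427,-.027,.19)],46.5)
```

```text
[0.013, -0.007, -0.483, -0.0, -0.001, 0.002]
[0.506, 0.381, -0.482, -0.0, -0.001, 0.002]
```

>>> arm_command:
  increments:
    - [0,0,-0.25,0,0,0]
    - [0,0,-0.48,0,0,0]
    - [0.2,0.15,-0.48,0,0,0]
    - [0.4,0.3,-0.48,0,0,0]
    - [0.506,0.381,-0.48,0,0,0]
  fingers: -0.2

```text
t: 4.68
tool_pos: [0.4271, -0.025, 0.3789]
orientation: [1.153, 2.922, 0.001]
force: [0.3, -0.8, -1.4]
opening: 0.0458
gripper_force: 0.0
```

>>> arm_command:
  increments:
    - [0,0,0,0,0,0]
    - [0,0,0,0,0,0]
    - [0,0,0,0,0,0]
    - [0,0,0,0,0,0]
    - [0,0,0,0,0,0]

```text
t: 5.3
tool_pos: [0.4277, -0.0275, 0.3787]
orientation: [-1.157, -2.921, 0.0]
force: [-0.0, 0.4, 0.3]
opening: 0.0559
gripper_force: 0.0
```

Run:
```python
from h import *
c=read_camera("wrist"); save(c,"w1.png"); s=read_state(); print(s["t"],s["tool_pos"],s["opening"])
print("expected spout tip px",proj(c,(.427,-.027,.166)), "handle bar",proj(c,(.43,-.156,.082)))
inc([(.427,-.027,.113)],46.5)
```

```text
5.35 [ 0.4276815  -0.02737452  0.37866021] 0.05568959207952337
expected spout tip px [np.float64(277.6544672079444), np.float64(239.3966156822592)] handle bar [np.float64(192.88800287361337), np.float64(285.82637546877544)]
[0.004, -0.001, 0.398, -0.0, -0.0, 0.002]
```

View pics/w1.png

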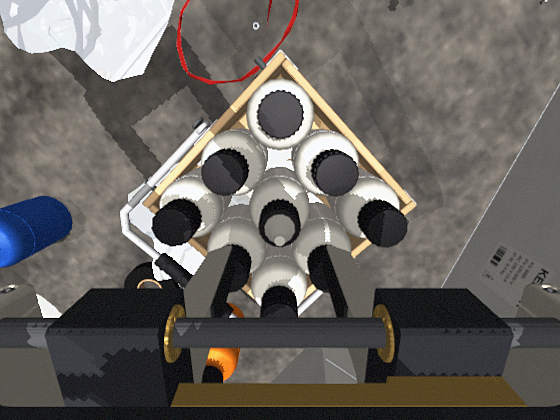

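Wrist view: spout tip at about (280,240), expected (278,239), centred between the fingers. The folded grip sits at about (185,268). Descend and grip.

>>> arm_command:
  increments:
    - [0.003,0,0.1,0,0,0]
    - [0.003,0,0.2,0,0,0]
    - [0.003,0,0.3,0,0,0]
    - [0.003,0,0.395,0,0,0]
    - [0.003,0,0.395,0,0,0]

```text
t: 5.98
tool_pos: [0.4265, -0.0266, 0.2983]
orientation: [-1.155, -2.918, 0.001]
force: [-0.3, -0.2, 0.9]
opening: 0.0557
gripper_force: 0.0
```

>>> arm_command:
  increments:
    - [0,0,0,0,0,0]
    - [0,0,0,0,0,0]
    - [0,0,0,0,0,0]
    - [0,0,0,0,0,0]
    - [0,0,0,0,0,0]
  fingers: 1
  force: 35

```text
t: 6.6
tool_pos: [0.4276, -0.0267, 0.3006]
orientation: [1.155, 2.92, 0.0]
force: [-0.6, 0.1, 6.6]
opening: 0.0335
gripper_force: 35.0
```

>>> arm_command:
  increments:
    - [0,0,-0.02,0,0,0]
    - [0,0,-0.06,0,0,0]
    - [0,0,-0.12,0,0,0]
    - [0,0,-0.18,0,0,0]
    - [0,0,-0.25,0,0,0]

```text
t: 7.22
tool_pos: [0.4271, -0.0266, 0.3507]
orientation: [-1.156, -2.921, 0.0]
force: [0.7, 0.4, -4.0]
opening: 0.0336
gripper_force: 35.0
```

Run:
```python
from h import *
c=read_camera("scene")
cv2.imwrite("pics/s2.png",cv2.resize(c["image"][90:290,190:400,::-1],None,fx=3,fy=3))
t=read_camera("top"); cv2.imwrite("pics/t2.png",cv2.resize(t["image"][180:300,340:500,::-1],None,fx=4,fy=4))
```

```text
(no output)
```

View pics/s2.png

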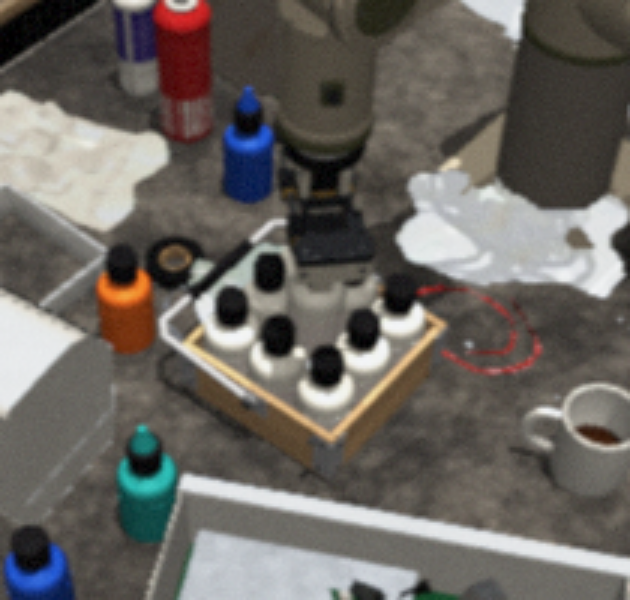

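View pics/t2.png

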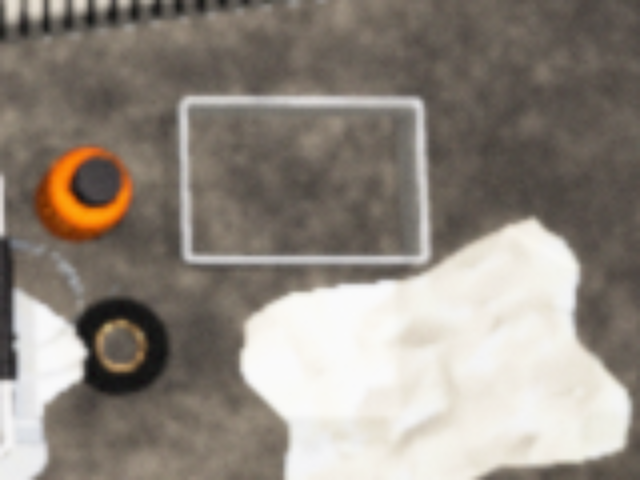

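Only the spout bottle has risen; the other eight stand and the handle grip is folded at (235,255). Tub rim corners in the crop: (184,100), (421,100), (427,261), (188,260).

>>> arm_command:
  increments:
    - [0,0,-0.12,0,0,0]
    - [0,0,-0.26,0,0,0]
    - [0,0,-0.4,0,0,0]
    - [0,0,-0.54,0,0,0]
    - [0,0,-0.65,0,0,0]

```text
t: 7.95
tool_pos: [0.4272, -0.0266, 0.4808]
orientation: [1.155, 2.921, 0.0]
force: [0.3, -0.4, -4.0]
opening: 0.0336
gripper_force: 35.0
```

Run:
```python
from h import *
c=read_camera("top")
w=np.array([ray(c,340+u/4-.4,180+v/4-.4,.046) for u,v in((184,100),(421,100),(427,261),(188,260))]); print(w.round(4),w.mean(0))
s=read_state(); print(s["t"],s["tool_pos"],s["force"])
t=w.mean(0); z=s["tool_pos"][2]-.186
print("up 2-step")
inc([((.427+t[0])/2,(-.027+t[1])/2,z),(t[0],t[1],z)],76)
```

```text
[[ 0.5827 -0.2926  0.046 ]
 [ 0.5814 -0.4624  0.046 ]
 [ 0.4655 -0.4604  0.046 ]
 [ 0.4673 -0.2913  0.046 ]] [ 0.52422833 -0.37668451  0.046     ]
8.0 [ 0.42740273 -0.02664421  0.48387426] [ 0.7768564   0.36210136 -0.44907733]
up 2-step
[-0.775, -0.474, 0.002, 0.0, 0.001, -0.162]
[-1.551, -0.945, 0.004, 0.0, 0.001, -0.162]
```

>>> arm_command:
  increments:
    - [-0.12,-0.07,0,0,0,0]
    - [-0.3,-0.18,0,0,0,0]
    - [-0.48,-0.29,0,0,0,0]
    - [-0.66,-0.4,0,0,0,0]
    - [-0.775,-0.474,0,0,0,0]

```text
t: 8.62
tool_pos: [0.4755, -0.2036, 0.4785]
orientation: [-1.157, -2.919, 0.0]
force: [-0.7, 1.4, -2.8]
opening: 0.0337
gripper_force: 35.0
```

>>> arm_command:
  increments:
    - [-0.15,-0.09,0,0,0,-0.03]
    - [-0.32,-0.2,0,0,0,-0.07]
    - [-0.5,-0.3,0,0,0,-0.11]
    - [-0.67,-0.41,0,0,0,-0.14]
    - [-0.775,-0.474,0,0,0,-0.162]

```text
t: 9.25
tool_pos: [0.5236, -0.3789, 0.4779]
orientation: [-0.38, -3.117, -0.001]
force: [-0.0, 0.3, -3.2]
opening: 0.0335
gripper_force: 35.0
```

Run:
```python
from h import *
s=read_state(); print(s["t"],s["tool_pos"],s["orientation"],s["force"],s["opening"])
c=read_camera("scene"); cv2.imwrite("pics/s3.png",cv2.resize(c["image"][60:260,120:330,::-1],None,fx=3,fy=3))
inc([(.524,-.377,.107)])
```

```text
9.25 [ 0.52362024 -0.37886204  0.47787868] [-3.80456271e-01 -3.11670280e+00 -1.31139560e-03] [-0.03671825  0.32767854 -3.24199332] 0.033540119286202826
[0.001, 0.019, 0.922, -0.0, -0.001, -0.0]
```

View pics/s3.png

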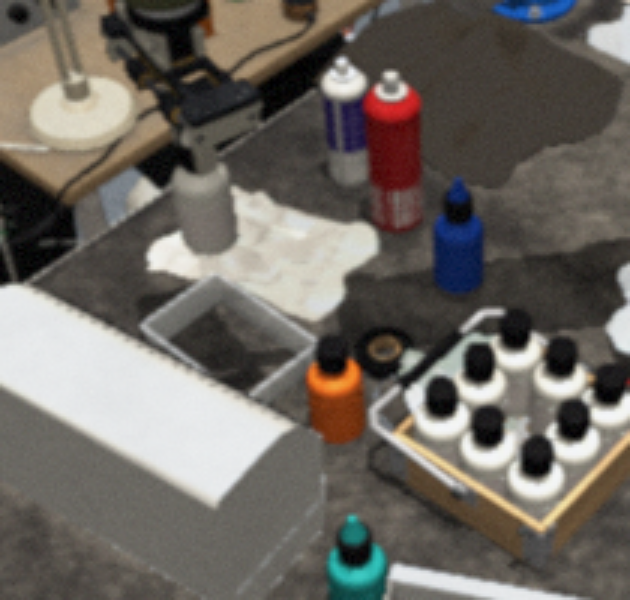

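The bottle hangs upright over the tub (bottle at (207,205), tub at (230,335)). Eight bottles stand and the handle is folded. Lower in stages.

>>> arm_command:
  increments:
    - [0,0.01,0.2,0,0,0]
    - [0,0.01,0.42,0,0,0]
    - [0,0.01,0.64,0,0,0]
    - [0,0.01,0.8,0,0,0]
    - [0,0.01,0.88,0,0,0]

```text
t: 9.93
tool_pos: [0.5232, -0.3742, 0.3002]
orientation: [-0.383, -3.114, -0.004]
force: [-0.2, 1.0, -3.7]
opening: 0.0333
gripper_force: 35.0
```

>>> arm_command:
  increments:
    - [0,0,0.015,0,0,0]
    - [0,0,0.03,0,0,0]
    - [0,0,0.045,0,0,0]
    - [0,0,0.055,0,0,0]
    - [0,0,0.055,0,0,0]

```text
t: 10.55
tool_pos: [0.5241, -0.375, 0.2929]
orientation: [0.383, 3.118, -0.0]
force: [-0.1, -0.2, -2.8]
opening: 0.0332
gripper_force: 35.0
```

>>> arm_command:
  increments:
    - [0,0,0.006,0,0,0]
    - [0,0,0.012,0,0,0]
    - [0,0,0.016,0,0,0]
    - [0,0,0.016,0,0,0]
    - [0,0,0.016,0,0,0]

```text
t: 11.18
tool_pos: [0.5243, -0.3752, 0.2908]
orientation: [0.383, 3.117, -0.001]
force: [-2.7, 2.0, 6.2]
opening: 0.0335
gripper_force: 35.0
```

Contact (+6 N upward). Release, then check clearance before rising.

>>> arm_command:
  increments:
    - [0,0,0,0,0,0]
    - [0,0,0,0,0,0]
    - [0,0,0,0,0,0]
    - [0,0,0,0,0,0]
    - [0,0,0,0,0,0]
  fingers: -0.5

```text
t: 11.8
tool_pos: [0.5241, -0.375, 0.2895]
orientation: [-0.383, -3.118, -0.0]
force: [0.0, -0.6, -0.2]
opening: 0.0692
gripper_force: 0.0
```

>>> arm_command:
  increments:
    - [0,0,-0.1,0,0,0]
    - [0,0,-0.25,0,0,0]
    - [0,0,-0.45,0,0,0]
    - [0,0,-0.7,0,0,0]
    - [0,0,-0.8,0,0,0]

```text
t: 12.42
tool_pos: [0.5243, -0.3752, 0.4555]
orientation: [0.382, 3.112, -0.006]
force: [0.6, 0.1, 0.3]
opening: 0.0698
gripper_force: 0.0
```

Run:
```python
from h import *
s=read_state(); print(s["t"],s["tool_pos"],s["force"],s["opening"])
c=read_camera("scene"); cv2.imwrite("pics/s4.png",cv2.resize(c["image"][80:280,120:370,::-1],None,fx=3,fy=3))
```

```text
12.425 [ 0.52431223 -0.37520994  0.45548427] [0.59793564 0.10597691 0.32821089] 0.06975165647918484
```

View pics/s4.png

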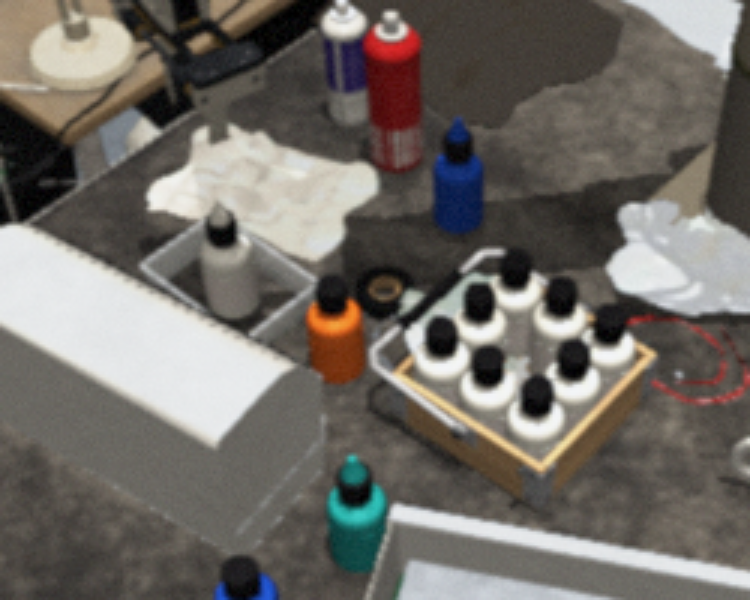

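The bottle stands upright in the tub at (228,270), free of the gripper. The eight others stand in the crate and the handle is folded. Handing in.

```bash
python3 -c "
from plant import *
print(close_job())"
```

```text
the job is handed in; nothing more can be done
None
```

I folded the handle down on the world −y side, stood the spout bottle upright in the tub, left the other eight bottles standing in the carrier, and handed the job in after about 12.4 s; no verdict was returned.

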